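Park the socket driver in its keyed ring

ROBOT

A 7-joint arm with a two-finger parallel gripper is mounted at the origin on a cart in front of the work surface, level with it; the furniture and walls round the work are solid. World frame = base frame: x ahead of the robot, y to its left, z up, the work surface at z = 0. Lengths are in mm, angles in rad, forces in N, time in s.
With the tool pointing down it reaches from about 400 to 875 mm from the base axis. Payload 4.4 kg.
Tool frame: the origin (TCP) lies at the very end of the fingers, on their centre line; the grasp point (between the pads) lies 19 mm behind it; z points along the fingers, y is the line along which they close (so a half turn about z gives the same grasp; the last joint's range is limited). The gripper opens to 85 mm and grips with 20 to 120 N. Pads are 22 mm wide; open, the fingers measure 114 mm over their backs; the gripper's body (76 mm by 85 mm) begins 54 mm behind the grasp point. The pads swing forward as they close: fully open they stand 13 mm farther back than shut.
Start: joints at [-1.267, 0.628, 0.038, 1.517, -0.027, 0.996, -0.02], TCP at [234.905, 606.084, 204.913] pointing down, gripper open.
Joint ranges: [-3.06, 3.06], [-0.37, 2.12], [-1.25, 1.32], [0.18, 2.47], [-1.1, 4.24], [0.23, 1.98], [-2.94, 2.94]. Speed limits (rad/s): [2.57, 2.57, 3.14, 3.14, 3.14, 3.14, 3.14].

INTERFACE

Orientations are given as [roll, pitch, yaw] about the fixed x, y, z axes, in that order (R = Rz(yaw) Ry(pitch) Rx(roll)).
In Python, from cell import read_state, get_image, camera_info, finish_job gives the robot as it stands.
- The arm moves only by the tool play_rows, never from a script. Its argument "deltas" is one flat list of numbers, 7 for each row, row after row: the shift along the tool's x, y, z in mm, then the turn, a rotation vector about the tool's x, y, z in rad, then the opening, from 0 (shut) to 1 (fully open). In form: [dx, dy, dz, ax, ay, az, grip, dx, dy, dz, ax, ay, az, grip, ...]. A call has 1 to 10 rows; each row is the pose to reach, as a shift and turn from the pose commanded when the call began, along the tool's axes at that moment; what a row does not reach only later rows make up. A row lasts 1/8 s, in which the tool goes at most 62.5 mm and 10.7 degrees, less where a joint would pass 70% of its speed; a pose out of reach is approached as far as the arm can. A call with a gripper value outside its range is refused whole. The fingers move at their own pace and stop on an object; the grip force is fixed at half the most. Time passes only in rows, so rows that repeat a pose let the fingers close. It gives the time, the measured TCP pose, the force, the opening and the grip force at its end, in the units of the state.
- read_state(): the state, without advancing time (a new reading comes with each control period).
- get_image(name): name is "side" or "top" or "wrist"; returns the picture (400x640x3 uint8, red, green, blue); there is no depth.
- camera_info(name): a dict with "fx", "fy", "cx", "cy" (pixels), "T" (4x4, takes a point from camera to world coordinates). Camera axes: x right, y down, z forward; pixel columns grow to the right and rows downward; lengths in mm; the calibration is good to about 2 mm. A picture is of the moment at which its call begins: read the wrist's pose just before it. camera_info takes no time and is no camera call; for the wrist camera it gives the pose at the moment of the call.
- finish_job(): hands the job in; it is judged then, once.
The state is a dict: "clock": time; "qpos": joint angles; "qd": joint speeds; "tau": joint torques, N m; "eef_pos": TCP position; "tool_rot": TCP orientation; "force": force on the tool from outside, world axes, zero at the start; "torque": the same for the moment, N m; "width": finger opening in mm; "gripper_force": force on a finger pad.
Only numpy, scipy, OpenCV 4.12 (cv2) and the standard library are available. Lean on these libraries where they do the work, as an engineer would, in place of code of your own. Each camera call takes 0.05 s, during which the arm holds its last target. There are 200 camera calls.

TASK

Take the socket driver out of the glass beaker and put it away in the ring of its holder: handle first down through the ring, then feel for the two slots by turning it under light pressure until the side lugs drop in and the head sits fully home on the ring. Be gentle: do not force it or let it land hard, do not tip the beaker over, and let go of the driver at the end.

Things in the scene. Friction and masses are not known exactly. Their poses are not given: they have to be found in the camera images.
- driver: Socket driver, 130 mm long, 0.1 to 0.2 kg. Origin: centre of the handle's foot; z runs from handle to head. Black round handle, 20 mm across, z=0 to 83 mm, its foot tapered to 13 mm over the last 4 mm. At the start it stands handle down in the beaker, leaning on the rim by about 22 degrees, roughly towards the robot (up to 60 degrees to either side of that), with lugs and head above the rim.
- lug_bar (a point): Centre of the lower edge of the lugs, driver z=83 mm, axes as the driver's. The lugs are the ends of one straight steel bar, 42 mm tip to tip along x, 5 mm wide along y, from here 7 mm up to the head.
- head_underside (a point): Centre of the underside of the driver's head, driver z=90 mm, axes as the driver's. Keep fingertips above it: the ring is wider than the head.
- head_top (a point): Centre of the top of the driver's head, driver z=130 mm, axes as the driver's. The head is a steel hexagon, 30 mm across flats and 40 mm tall; its flats face along the driver's x and every 60 degrees from that. This is where to grip it.
- beaker: Loose glass beaker, 52 mm across, 65 mm tall, open above, 0.25 kg, inner floor 3 mm up, bore about 46 mm. Origin: centre of its underside.
- holder: Fixed holder. Origin on the worktop under the ring, z up. Grey foot plate 8 mm thick, 84 mm wide along y, from 42 mm in front (-x) to 83 mm behind the origin; a steel post 60 mm behind the origin, 112 mm tall; an arm that carries a steel ring centred on the vertical through the origin. Nothing on it rises above the ring's rim.
- ring_mouth (a point): Centre of the ring's upper rim, 125 mm above the worktop, axes as the holder's. The ring's axis is vertical; 45 mm across outside, 25 mm tall, bore 23 mm right through. With the lugs on the rim beside the slots, the head's underside stands 7 mm above this point; fully home it lies flat on the rim. Both are rigid: touch slowly (about 10 mm/s).
- slot_floor (a point): Centre of the ring, 9 mm below its rim: the floor of two opposite slots, 9 mm wide, cut down from the rim through the wall on one line across the ring. The ring is clamped at a different angle each time: that line is the holder's x axis turned about the vertical by up to 35 degrees either way. This angle is not reported (axes here are the holder's). The lugs drop in within about 4 degrees of it.

How it is judged:
By the outcome, as a careful person would: the job done as asked, in the order asked, and still so for the second after the job is handed in, with the robot touching nothing.
It also fails if it takes over 61 s, if anything falls off the work surface, if the arm or the gripper's body presses on something with over 40 N, if the wrist force passes 120 N, or if a joint passes its speed limit or range.

## Working session

There is one attempt and no reset: what is moved stays moved. The work goes in short steps, Python scripts to look and compute and a tool call to move; the robot and the scene stay as the last step left them, time stands still between calls to the robot, and variables do not carry over. Pictures are saved under pics/ and viewed, at most 10 in all, crops included, and the job is handed in when it is done.

Besides the shell and the picture viewer there is one more tool, called after ">>>" as name(argument=value, ...) on one line, values as JSON. play_rows: Moves the arm, as the interface text tells. Its arguments: {"type":"object","properties":{"deltas":{"type":"array"}},"required":["deltas"]}

```bash
mkdir -p pics
python3 - <<'E'
from cell import *
import cv2, numpy as np
np.set_printoptions(precision=3,suppress=True)
s=read_state();print(s)
a=get_image("side");b=get_image("top")
cv2.imwrite("pics/side0.png",a[:,:,::-1]);cv2.imwrite("pics/top0.png",b[:,:,::-1])
for n in("side","top","wrist"):print(n,camera_info(n))
E
```

```text
{'clock': 0.0, 'qpos': array([-1.267,  0.629,  0.038,  1.518, -0.027,  0.996, -0.02 ]), 'qd': array([-0.001,  0.001, -0.001,  0.001,  0.001,  0.002, -0.   ]), 'tau': array([  0.001, -56.341,   1.227, -19.344,   0.011,   0.011,  -0.   ]), 'eef_pos': array([234.665, 605.431, 203.973]), 'tool_rot': array([-3.14 ,  0.   ,  2.772]), 'force': array([ 0.084, -0.381,  0.416]), 'torque': array([-0.005,  0.046, -0.002]), 'gripper_force': 0.0, 'width': 85.57506493043978}
side {'fx': 386.940014987059, 'fy': 386.940014987059, 'cx': 314.08453769712736, 'cy': 199.4873881375216, 'T': array([[ -0.683,  -0.33 ,   0.652, -29.818],
       [ -0.73 ,   0.308,  -0.609, 530.349],
       [  0.   ,  -0.892,  -0.452, 484.584],
       [  0.   ,   0.   ,   0.   ,   1.   ]])}
top {'fx': 363.57199948356475, 'fy': 363.57199948356475, 'cx': 320.7586408768647, 'cy': 198.2372313001223, 'T': array([[  0.004,  -0.996,   0.089, 457.803],
       [ -1.   ,  -0.005,  -0.016,  12.109],
       [  0.016,  -0.089,  -0.996, 949.797],
       [  0.   ,   0.   ,   0.   ,   1.   ]])}
wrist {'fx': 305.4464551372927, 'fy': 305.4464551372927, 'cx': 317.20598220231693, 'cy': 198.56887318892134, 'T': array([[  0.362,   0.89 ,   0.279, 163.695],
       [  0.932,  -0.345,  -0.109, 633.37 ],
       [ -0.001,   0.3  ,  -0.954, 374.323],
       [  0.   ,   0.   ,   0.   ,   1.   ]])}
```

View pics/side0.png

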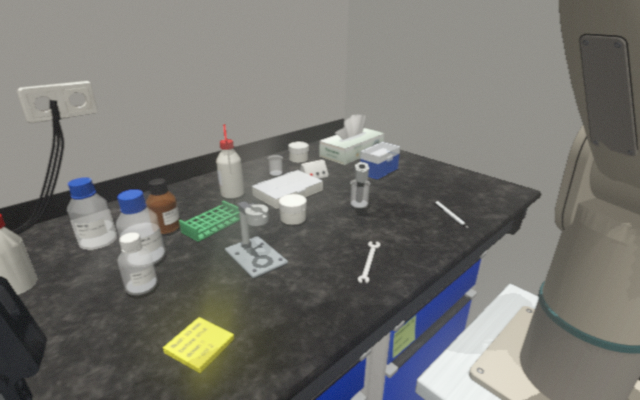

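View pics/top0.png

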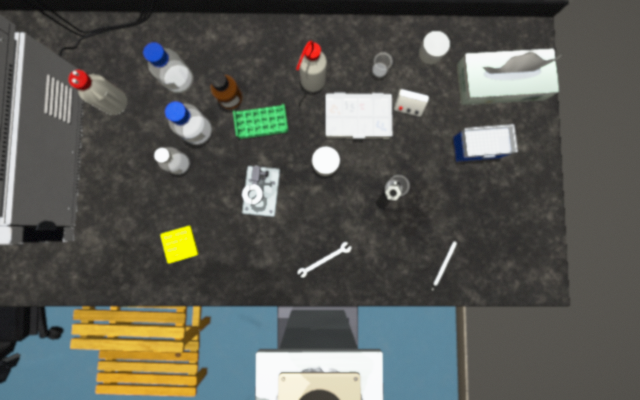

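The side view shows the beaker at about (360,190) with the head at (361,170), and the holder at (250,235). The top view has the beaker at (398,187), the head at (392,193) and the ring at (253,194). I'll zoom in on both.

Run:
```python
import cv2, numpy as np
a=cv2.imread("pics/side0.png");b=cv2.imread("pics/top0.png")
def c(i,u,v,w=60,h=60,k=5):
    return cv2.resize(i[v:v+h,u:u+w],(w*k,h*k),interpolation=cv2.INTER_CUBIC)
m=np.vstack([np.hstack([c(a,330,155),c(b,365,160)]),np.hstack([c(a,225,195,80,80,4)[:300,:300],c(b,230,160)])])
cv2.imwrite("pics/crop0.png",m)
```

```text
(no output)
```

View pics/crop0.png

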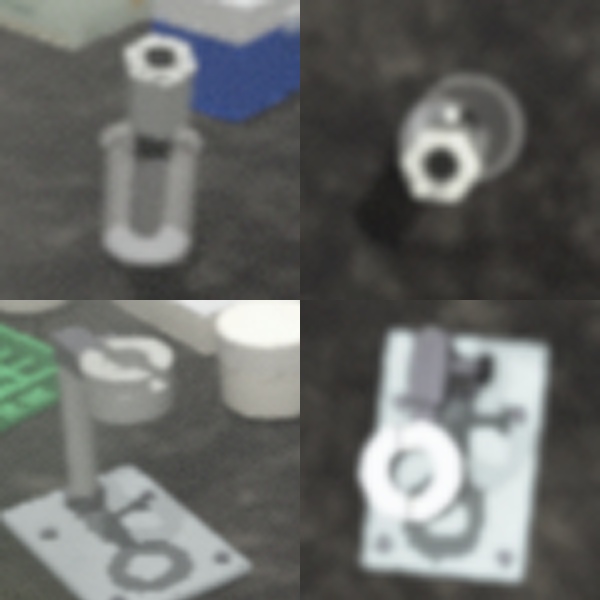

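The crops show the hex head top at about side (361.6,166) and top (392.6,192.3), and the beaker rim centre at top (397.2,185.2). The ring mouth is at side (255.4,209) and top (251.8,193.8).

```bash
cat > h.py <<'E'
from cell import *
import cv2, numpy as np
from scipy.spatial.transform import Rotation as R
np.set_printoptions(precision=2,suppress=True)
def ray(c,u,v):
    T=np.array(c["T"]); d=T[:3,:3]@[(u-c["cx"])/c["fx"],(v-c["cy"])/c["fy"],1]
    return T[:3,3],d/np.linalg.norm(d)
def plane(c,u,v,z):
    o,d=ray(c,u,v); return o+d*(z-o[2])/d[2]
def tri(c1,p1,c2,p2):
    o,d=ray(c1,*p1);q,e=ray(c2,*p2)
    t=np.linalg.lstsq(np.c_[d,-e],q-o,rcond=None)[0]
    x,y=o+d*t[0],q+e*t[1]; return (x+y)/2,np.linalg.norm(x-y)
def proj(c,P):
    p=np.linalg.inv(np.array(c["T"]))@[*P,1]; return np.array([c["cx"]+c["fx"]*p[0]/p[2],c["cy"]+c["fy"]*p[1]/p[2]])
def tool(target,rpy):  # shift and rotvec in current tool axes (measured pose)
    s=read_state();A=R.from_euler('xyz',s["tool_rot"]);B=R.from_euler('xyz',rpy)
    return A.inv().apply(np.array(target)-s["eef_pos"]),(A.inv()*B).as_rotvec()
E
python3 - <<'E'
from h import *
S=camera_info("side");T=camera_info("top")
print("head",tri(S,(361.6,166.2),T,(392.6,192.3)))
print("ring",tri(S,(255.4,209.1),T,(251.8,193.8)),plane(T,251.8,193.8,125),plane(S,255.4,209.1,125))
print("beaker rim",plane(T,397.2,185.2,65))
g=T;print("plate corners",[plane(T,230+x/5-.4,160+y/5-.4,8) for x,y in((88,28),(250,42),(224,283),(60,268))])
E
```

```text
head (array([ 544.6 , -166.38,  124.1 ]), np.float64(3.1479739277093746))
ring (array([540.44, 156.03, 123.18]), np.float64(0.8608680122312135)) [540.54 156.06 125.  ] [537.18 157.68 125.  ]
beaker rim [ 569.7  -189.63   65.  ]
plate corners [array([627.33, 190.  ,   8.  ]), array([620.47, 105.36,   8.  ]), array([494.41, 117.05,   8.  ]), array([501.79, 201.71,   8.  ])]
```

Heights and plate size agree with the given data: holder yaw is about -5.3°, and the driver leans about 43° to +y from straight toward the robot. Next I move above the ring for a close look at the slots.

```bash
python3 -c "
from h import *
print(tool([540,156,225],[np.pi,0,1.85]))"
```

```text
(array([-447.14, -308.79,  -20.38]), array([-0.  ,  0.  ,  0.92]))
```

>>> play_rows(deltas=[-45, -31, -21, 0, 0, 0.1, 1, -90, -62, -21, 0, 0, 0.2, 1, -140, -97, -21, 0, 0, 0.35, 1, -190, -131, -21, 0, 0, 0.5, 1, -240, -166, -21, 0, 0, 0.65, 1, -290, -200, -21, 0, 0, 0.8, 1, -340, -235, -21, 0, 0, 0.92, 1, -390, -269, -21, 0, 0, 0.92, 1, -430, -297, -21, 0, 0, 0.92, 1, -447, -309, -21, 0, 0, 0.92, 1])

```text
clock: 1.35
eef_pos: [541.4, 152.5, 225.7]
tool_rot: [-3.141, 0.002, 1.847]
force: [-0.3, -0.1, -0.2]
width: 85.5
gripper_force: 0.0
```

Run:
```python
from h import *
s=read_state();print(s["clock"],s["eef_pos"],s["tool_rot"],s["qpos"])
c=camera_info("wrist");im=get_image("wrist")
cv2.imwrite("pics/w1.png",im[:,:,::-1])
print(proj(c,[540.3,155.8,125]))
p=proj(c,[540.3,155.8,125]).astype(int);u,v=p
k=im[v-60:v+60,u-60:u+60,::-1]
cv2.imwrite("pics/w1c.png",cv2.resize(k,(600,600),interpolation=cv2.INTER_CUBIC))
```

```text
1.35 [541.37 152.51 225.7 ] [-3.14  0.    1.85] [-0.54  0.5   0.32  1.75 -0.19  0.93  0.14]
[316.65 185.99]
```

View pics/w1.png

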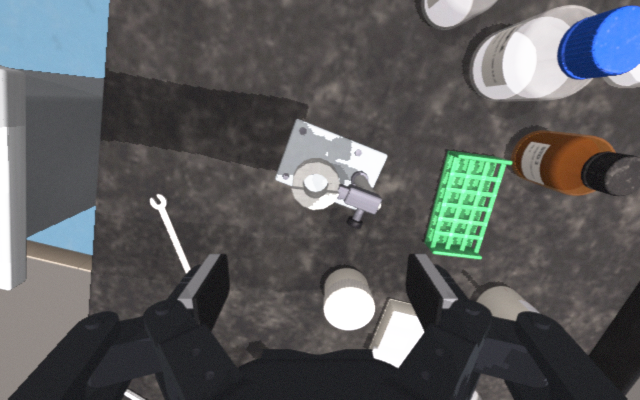

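The wrist view shows the ring at (316,186), matching the projected point, so I'll zoom in on the slots.

View pics/w1c.png

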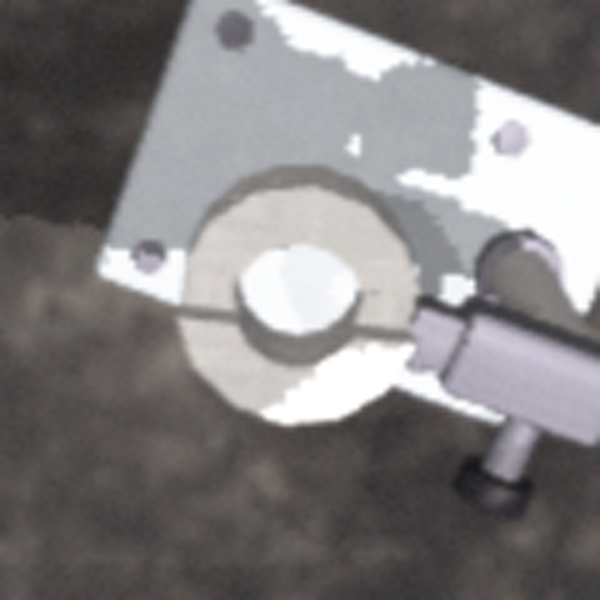

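The slots show as dark lower walls, from about (185,312) to (412,337) in the crop, running left to right through the ring. The rim circle is centred at about (300,305).

Run:
```python
from h import *
c=camera_info("wrist");f=lambda x,y,z:plane(c,256+x/5-.4,125+y/5-.4,z)
for z in(125,121):
  a,b=f(187,312,z),f(410,337,z);print(a,b,np.degrees(np.arctan2(*(b-a)[1::-1])))
a,b=f(240,319,123),f(357,330,123);print("inner",np.degrees(np.arctan2(*(b-a)[1::-1])))
for p in((300,305),(182,305),(418,305),(300,187),(300,425)):print(f(*p,125))
# finer: dark edge per column
im=cv2.imread("pics/w1.png",0)
L=[]
for u in list(range(295,303))+list(range(329,337)):
    col=im[183:197,u].astype(float); w=np.clip(np.median(col)-15-col,0,None)
    if w.sum()>0: L.append((u,183+(w*np.arange(14)).sum()/w.sum()))
print(np.array(L))
```

```text
[520.88 146.98 125.  ] [561.73 153.48 125.  ] 9.03870600181151
[520.87 145.83 121.  ] [562.32 152.42 121.  ] 9.038706001811537
inner 10.104094518543029
[540.52 153.88 125.  ]
[519.67 148.02 125.  ]
[561.37 159.73 125.  ]
[534.63 174.95 125.  ]
[546.8  131.37 125.  ]
[[295.   187.13]
 [296.   187.24]
 [297.   187.39]
 [298.   187.42]
 [299.   187.6 ]
 [300.   187.82]
 [301.   187.86]
 [302.   187.95]
 [329.   190.96]
 [330.   190.81]
 [331.   190.91]
 [332.   191.18]
 [333.   191.49]
 [334.   191.52]
 [335.   191.57]
 [336.   191.57]]
```

```bash
cat >> h.py <<'E'
d=np.array([-.274,.2555,.927]);d/=np.linalg.norm(d)
H=np.array([544.6,-166.4,124.5])
def align(d,yaw):  # rpy of tool with z=-d, x as near as can be to heading yaw
    z=-d;x=np.array([np.cos(yaw),np.sin(yaw),0]);x-=z*(x@z);x/=np.linalg.norm(x)
    return R.from_matrix(np.c_[x,np.cross(z,x),z]).as_euler('xyz')
E
python3 -c "
from h import *
print(H+95*d,tool(H+95*d,align(d,1.27)))"
```

```text
[ 518.57 -142.12  212.58] (array([-275.26, -102.33,   14.06]), array([-0.29, -0.25,  0.6 ]))
```

>>> play_rows(deltas=[-40, -15, 2, -0.04, -0.03, 0.08, 1, -90, -33, 4, -0.09, -0.08, 0.19, 1, -140, -52, 7, -0.14, -0.12, 0.3, 1, -190, -70, 10, -0.2, -0.17, 0.41, 1, -235, -87, 12, -0.25, -0.21, 0.51, 1, -265, -98, 14, -0.28, -0.24, 0.58, 1, -275, -102, 14, -0.29, -0.25, 0.6, 1, -275, -102, 14, -0.29, -0.25, 0.6, 1, -275, -102, 14, -0.29, -0.25, 0.6, 1])

```text
clock: 2.52
eef_pos: [519.0, -134.6, 211.9]
tool_rot: [2.793, 0.146, 1.221]
force: [-0.1, 0.4, -0.2]
width: 85.3
gripper_force: 0.0
```

Run:
```python
from h import *
s=read_state();print(s["clock"],s["eef_pos"],s["tool_rot"],s["qpos"])
c=camera_info("wrist");im=get_image("wrist")
np.save("w2.npy",im)
p=proj(c,H);print(p,proj(c,H-40*d),proj(c,H-47*d),proj(c,H-130*d));u,v=p.astype(int)
k=im[v-60:v+100,u-80:u+80,::-1]; print(u-80,v-60)
cv2.imwrite("pics/w2c.png",cv2.resize(k,(600,600),interpolation=cv2.INTER_CUBIC))
```

```text
2.525 [ 519.04 -134.62  211.93] [2.79 0.15 1.22] [-0.45  0.4   0.66  2.16 -0.09  0.34 -0.11]
[318.9 199.9] [318.86 188.59] [318.85 186.88] [318.8  170.98]
238 139
```

View pics/w2c.png

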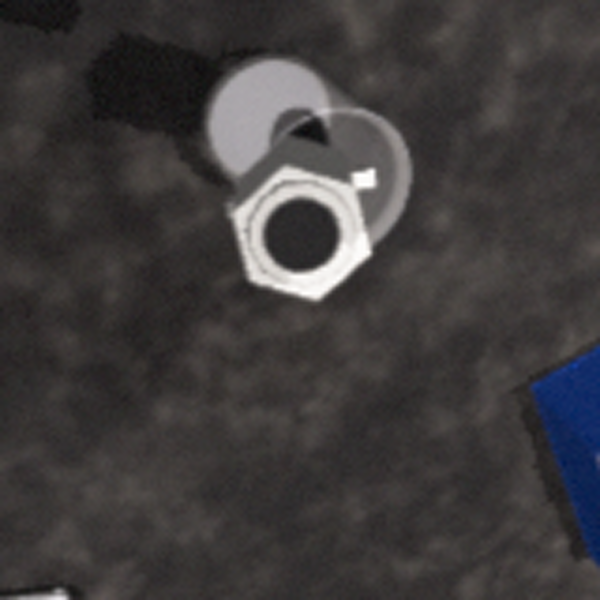

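The crop shows the hex top centred at (302,233), with corners (233,208), (292,165), (358,187), (372,250), (317,300) and (248,278). One lug is visible at (364,178), under the right-hand flat. So the driver's x axis runs along that flat's normal, near tool y.

Run:
```python
from h import *
s=read_state();print(s["clock"],s["eef_pos"],s["tool_rot"],align(d,1.27),s["qpos"])
c=camera_info("wrist");f=lambda x,y:(238+x/3.75-.4,139+y/3.75-.4)
def pl(u,v,P,n):
    o,r=ray(c,u,v);return o+r*((P-o)@n)/(r@n)
S=camera_info("side");T=camera_info("top")
ct=f(302,233)
for C,p in((S,(361.6,166.2)),(T,(392.6,192.3))):print("tri",tri(c,ct,C,p))
V=np.array([pl(*f(*p),H,d) for p in((233,208),(292,165),(358,187),(372,250),(317,300),(248,278))])
A=R.from_euler('xyz',s["tool_rot"]).as_matrix()
W=(V-V.mean(0))@A; print("centre",V.mean(0),"in tool\n",W)
e=np.roll(W,-1,0)-W; print(np.degrees(np.arctan2(e[:,1],e[:,0]))%60, np.linalg.norm(e,axis=1))
lug=pl(*f(364,178),H-40*d,d);print("lug tool dir",(lug-(V.mean(0)-40*d))@A)
# beaker rim centre in wrist image, rim outer circle seen centre approx (345,172)
print(plane(c,*f(348,172),65))
```

```text
2.575 [ 519.02 -134.75  211.95] [2.79 0.15 1.22] [2.79 0.15 1.21] [-0.45  0.4   0.66  2.16 -0.09  0.34 -0.11]
tri (array([ 543.64, -167.45,  124.07]), np.float64(0.30654467174194056))
tri (array([ 544.19, -164.74,  127.92]), np.float64(2.41011479406869))
centre [ 544.04 -166.94  124.48] in tool
 [[  6.07 -17.05   0.12]
 [ 16.8   -2.72   0.17]
 [ 11.35  13.17   0.06]
 [ -4.61  16.84  -0.11]
 [-17.69   3.41  -0.19]
 [-11.92 -13.65  -0.07]]
[53.17 48.91 47.09 45.75 48.69 49.3 ] [17.9  16.8  16.38 18.74 18.02 18.3 ]
lug tool dir [ 3.24 16.77 -0.03]
[ 574.38 -190.77   65.  ]
```

```bash
sed -i 's/^H=.*/H=np.array([544,-166.6,126])/' h.py
python3 - <<'E'
from h import *
s=read_state();A=R.from_euler('xyz',s["tool_rot"])
for k in(30,-34.5):
  print(A.inv().apply(H+k*d-s["eef_pos"]), A.inv().apply(-d))
E
```

```text
[-8.34  2.09 64.59] [-0.01  0.    1.  ]
[ -8.98   2.32 129.09] [-0.01  0.    1.  ]
```

>>> play_rows(deltas=[-3, 1, 15, 0, 0, -0.08, 1, -6, 2, 35, 0, 0, -0.16, 1, -8, 2, 55, 0, 0, -0.195, 1, -8, 2, 64, 0, 0, -0.195, 1, -8, 2, 64, 0, 0, -0.195, 1, -8, 2, 64, 0, 0, -0.195, 1])

```text
clock: 3.32
eef_pos: [535.1, -159.0, 153.8]
tool_rot: [2.827, 0.21, 1.407]
force: [-0.9, 0.1, 0.3]
width: 85.3
gripper_force: 0.0
```

Run:
```python
from h import *
s=read_state();A=R.from_euler('xyz',s["tool_rot"]);print(s["clock"],s["eef_pos"],s["tool_rot"],s["qpos"])
c=camera_info("wrist");im=get_image("wrist")
print("z dir err",A.inv().apply(-d)); f=lambda k:A.inv().apply(H+k*d-s["eef_pos"])
print(f(0),f(-34.5));p=proj(c,H);print(p);u,v=p.astype(int)
print(u-120,v-90)
cv2.imwrite("pics/w3c.png",cv2.resize(im[v-90:v+90,u-120:u+120,::-1],(800,600),interpolation=cv2.INTER_CUBIC))
```

```text
3.325 [ 535.11 -159.04  153.79] [2.83 0.21 1.41] [-0.39  0.56  0.7   2.18 -0.68  0.24  0.68]
z dir err [-0.01  0.    1.  ]
[-0.07  0.72 30.13] [-0.39  0.81 64.63]
[317.25 217.27]
197 127
```

View pics/w3c.png

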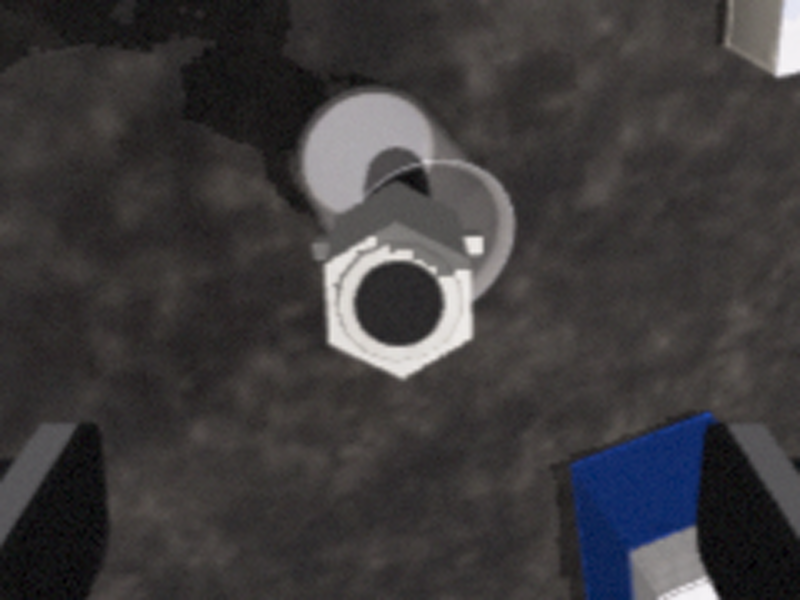

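The hex is square to the fingers, its centre at crop (400,303) and both lugs level at (320,250) and (473,245). Since q6 is near its limit, I'll advance slowly and check.

>>> play_rows(deltas=[0, 0.7, 8, 0, 0, 0, 1, 0, 0.7, 16, 0, 0, 0, 1, 0, 0.7, 24, 0, 0, 0, 1, 0, 0.7, 24, 0, 0, 0, 1])

```text
clock: 3.88
eef_pos: [542.1, -165.4, 131.9]
tool_rot: [2.827, 0.21, 1.406]
force: [0.3, -0.2, -0.0]
width: 85.1
gripper_force: 0.0
```

Run:
```python
from h import *
s=read_state();A=R.from_euler('xyz',s["tool_rot"]);print(s["clock"],s["eef_pos"],s["tool_rot"],s["qpos"],s["qd"])
print("z dir err",A.inv().apply(-d)); f=lambda k:A.inv().apply(H+k*d-s["eef_pos"])
print(f(0),f(-34.5))
```

```text
3.875 [ 542.11 -165.4   131.92] [2.83 0.21 1.41] [-0.38  0.62  0.72  2.18 -0.99  0.24  0.99] [-0.   -0.01  0.01  0.    0.03 -0.   -0.02]
z dir err [-0.01  0.    1.  ]
[0.38 0.11 6.31] [ 0.04  0.21 40.81]
```

>>> play_rows(deltas=[0, 0, 8, 0, 0, 0, 1, 0, 0, 14, 0, 0, 0, 1, 0, 0, 20, 0, 0, 0, 1, 0, 0, 20, 0, 0, 0, 1])

```text
clock: 4.38
eef_pos: [549.3, -170.7, 116.1]
tool_rot: [2.831, 0.21, 1.406]
force: [0.3, 0.9, -0.0]
width: 85.1
gripper_force: 0.0
```

Run:
```python
from h import *
s=read_state();A=R.from_euler('xyz',s["tool_rot"]);print(s["clock"],s["eef_pos"],s["tool_rot"],s["qpos"],s["qd"])
print("z dir err",A.inv().apply(-d)); f=lambda k:A.inv().apply(H+k*d-s["eef_pos"])
print(f(0),f(-34.5))
```

```text
4.375 [ 549.28 -170.69  116.11] [2.83 0.21 1.41] [-0.35  0.66  0.7   2.17 -1.1   0.23  1.09] [-0.01 -0.01  0.01  0.01 -0.01  0.    0.01]
z dir err [-0.01  0.01  1.  ]
[  1.04  -2.44 -11.63] [ 0.72 -2.19 22.87]
```

q5 and q6 are at their limits with the full 22° tilt. I'll grip the flats whose normal is across the lean instead, which lets the hand tilt only 10°, with the driver lying 12° about the pad normal.

```bash
cat >> h.py <<'E'
X0=R.from_euler('xyz',[2.827,.21,1.406]).as_matrix()[:,1]; X0-=d*(X0@d); X0/=np.linalg.norm(X0) # driver x
n=R.from_rotvec(d*np.pi/3).apply(X0)
def cand(sg,th): # tool R with y=sg*n, z=-d turned th about n
    z=R.from_rotvec(n*th).apply(-d); return np.c_[np.cross(sg*n,z),sg*n,z]
E
python3 - <<'E'
from h import *
s=read_state();A=R.from_euler('xyz',s["tool_rot"])
for th in(-.21,.21):
  M=cand(1,th);print(th,M[:,2],np.degrees(np.arctan2(n[1],n[0])),R.from_matrix(M).as_euler('xyz'))
th=min((-.21,.21),key=lambda t:cand(1,t)[2,2]);M=cand(1,th)
G=H-15*d;P=G+19*M[:,2]
for k in(75,0):
  print(k,P-k*M[:,2],A.inv().apply(P-k*M[:,2]-s["eef_pos"]),(A.inv()*R.from_matrix(M)).as_rotvec())
E
```

```text
-0.21 [ 0.42 -0.37 -0.83] 52.01689438632964 [-3.1   0.59  2.5 ]
0.21 [ 0.11 -0.13 -0.98] 52.01689438632964 [-3.11  0.17  2.48]
75 [ 541.73 -162.98  167.23] [ -4.42   7.38 -51.53] [ 0.11  0.18 -1.04]
0 [ 550.27 -172.96   93.39] [ 2.71 -5.63 21.99] [ 0.11  0.18 -1.04]
```

First I back off along the current axis, then rotate.

>>> play_rows(deltas=[0, 0, -15, 0, 0, 0, 1, 0, 1, -35, 0, 0, 0, 1, -2, 4, -50, 0.02, 0.03, -0.18, 1, -4, 7, -52, 0.04, 0.06, -0.36, 1, -4, 7, -52, 0.06, 0.09, -0.54, 1, -4, 7, -52, 0.08, 0.12, -0.72, 1, -4, 7, -52, 0.1, 0.15, -0.9, 1, -4, 7, -52, 0.11, 0.18, -1.04, 1, -4, 7, -52, 0.11, 0.18, -1.04, 1, -4, 7, -52, 0.11, 0.18, -1.04, 1])

```text
clock: 5.62
eef_pos: [540.6, -162.3, 167.4]
tool_rot: [-3.106, 0.17, 2.479]
force: [-0.1, 0.1, -0.3]
width: 85.6
gripper_force: 0.0
```

```bash
cat >> h.py <<'E'
M=cand(1,.21);P=H-15*d+19*M[:,2]
def to(k,PP=None,MM=M):
    s=read_state();A=R.from_euler('xyz',s["tool_rot"]);PP=P if PP is None else PP
    print(s["clock"],s["eef_pos"],s["tool_rot"],s["qpos"],s["force"])
    print(k,A.inv().apply(PP-k*MM[:,2]-s["eef_pos"]),(A.inv()*R.from_matrix(MM)).as_rotvec())
E
python3 - <<'E'
from h import *
to(75);to(0)
c=camera_info("wrist");im=get_image("wrist")
p=proj(c,H);print(p);u,v=p.astype(int);print(u-120,v-90)
cv2.imwrite("pics/w4c.png",cv2.resize(im[v-90:v+90,u-120:u+120,::-1],(800,600),interpolation=cv2.INTER_CUBIC))
E
```

```text
5.625 [ 540.59 -162.32  167.42] [-3.11  0.17  2.48] [-0.31  0.59  0.73  1.96 -0.51  0.62  1.6 ] [-0.12  0.12 -0.33]
75 [-1.26  0.2   0.4 ] [-0.   -0.   -0.01]
5.625 [ 540.59 -162.32  167.42] [-3.11  0.17  2.48] [-0.31  0.59  0.73  1.96 -0.51  0.62  1.6 ] [-0.12  0.12 -0.33]
0 [-1.45  0.23 75.4 ] [-0.   -0.   -0.01]
[317.18 208.76]
197 118
```

View pics/w4c.png

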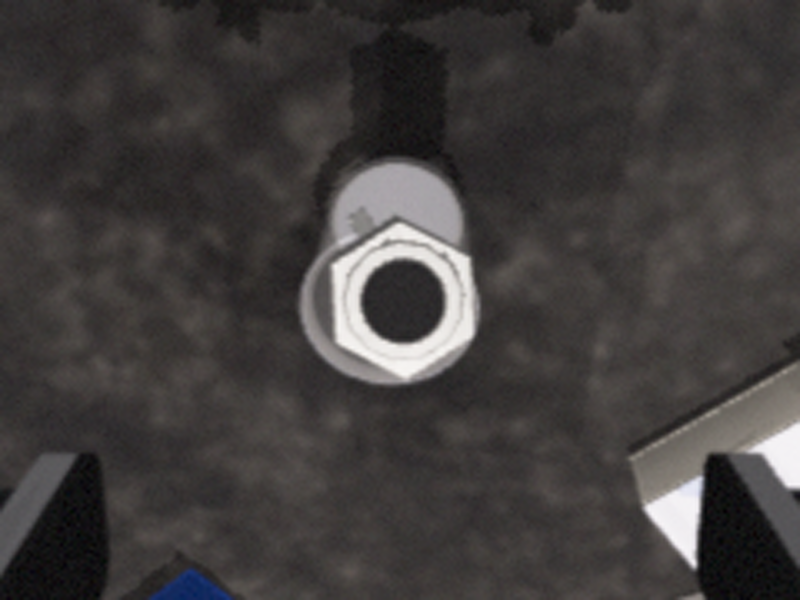

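The head is centred at (402,300) and its side flats are square to the fingers. The joints are now well within range, so I'll descend.

>>> play_rows(deltas=[-0.5, 0, 10, 0, 0, 0, 1, -1, 0.3, 25, 0, 0, 0, 1, -1.3, 0.5, 40, 0, 0, 0, 1, -1.3, 0.5, 52, 0, 0, 0, 1, -1.3, 0.5, 61, 0, 0, 0, 1, -1.3, 0.5, 68, 0, 0, 0, 1, -1.3, 0.5, 73, 0, 0, 0, 1, -1.3, 0.5, 75, 0, 0, 0, 1, -1.3, 0.5, 75, 0, 0, 0, 1])

```text
clock: 6.8
eef_pos: [550.8, -172.6, 93.9]
tool_rot: [-3.106, 0.17, 2.482]
force: [0.5, -0.6, 0.2]
width: 85.4
gripper_force: 0.0
```

Run:
```python
from h import *
to(0)
```

```text
6.8 [ 550.82 -172.6    93.9 ] [-3.11  0.17  2.48] [-0.19  0.7   0.59  1.99 -0.61  0.47  1.7 ] [ 0.55 -0.61  0.17]
0 [ 0.29 -0.6   0.49] [-0. -0. -0.]
```

>>> play_rows(deltas=[0, -0.3, 0, 0, 0, 0, 0.6, 0, -0.3, 0, 0, 0, 0, 0.45, 0, -0.3, 0, 0, 0, 0, 0.4, 0, -0.3, 0, 0, 0, 0, 0.36, 0, -0.3, 0, 0, 0, 0, 0.33, 0, -0.3, 0, 0, 0, 0, 0.3, 0, -0.3, 0, 0, 0, 0, 0.2, 0, -0.3, 0, 0, 0, 0, 0, 0, -0.3, 0, 0, 0, 0, 0])

```text
clock: 7.92
eef_pos: [550.7, -172.9, 94.1]
tool_rot: [-3.106, 0.17, 2.482]
force: [-0.1, 1.4, 5.4]
width: 27.6
gripper_force: 58.8
```

Run:
```python
from h import *
s=read_state();print(s["force"],s["torque"],s["width"],s["gripper_force"],s["eef_pos"],s["tool_rot"])
A=R.from_euler('xyz',s["tool_rot"]);print(A.inv().apply(d),A.inv().apply([0,0,1]))
```

```text
[-0.06  1.37  5.45] [ 0.27  0.23 -0.04] 27.58075030548939 58.825866265306104 [ 550.7  -172.86   94.06] [-3.11  0.17  2.48]
[ 0.21 -0.   -0.98] [-0.17 -0.03 -0.98]
```

Gripped at 58.8 N. Next I lift along the driver's axis.

>>> play_rows(deltas=[0.6, -0.3, -3, 0, 0, 0, 0, 1.7, -0.3, -8, 0, 0, 0, 0, 3.4, -0.3, -16, 0, 0, 0, 0, 6, -0.3, -28, 0, 0, 0, 0, 9, -0.3, -42, 0, 0, 0, 0, 12, -0.3, -56, 0, 0, 0, 0, 15, -0.3, -70, 0, 0, 0, 0, 18, -0.3, -84, 0, 0, 0, 0, 20, -0.3, -95, 0, 0, 0, 0, 21, -0.3, -100, 0, 0, 0, 0])

```text
clock: 9.18
eef_pos: [522.9, -147.0, 189.5]
tool_rot: [-3.106, 0.171, 2.482]
force: [0.4, 0.1, -1.7]
width: 27.5
gripper_force: 59.1
```

Run:
```python
from h import *
s=read_state();print(s["clock"],s["eef_pos"],s["tool_rot"],s["qpos"],s["force"],s["width"])
S=camera_info("side");a=get_image("side");b=get_image("top")
np.save("s5.npy",a)
A=R.from_euler('xyz',s["tool_rot"]);
c1=a[100:220,300:420,::-1]; c2=b[140:220,340:460,::-1]
r=lambda i,w,h:cv2.resize(i,(w,h),interpolation=cv2.INTER_CUBIC)
cv2.imwrite("pics/s5.png",np.hstack([r(c1,500,500),np.vstack([r(c2,300,200),np.zeros((300,300,3),np.uint8)])]))
for k in(0,-90,-130):
  print(proj(S,s["eef_pos"]+A.apply(M.T@(H-P))+k*d))
```

```text
9.175 [ 522.91 -147.    189.55] [-3.11  0.17  2.48] [-0.38  0.54  0.78  1.99 -0.47  0.65  1.57] [ 0.36  0.08 -1.68] 27.514546062511194
[365.24 132.45]
[361.57 161.31]
[360.11 172.86]
```

View pics/s5.png

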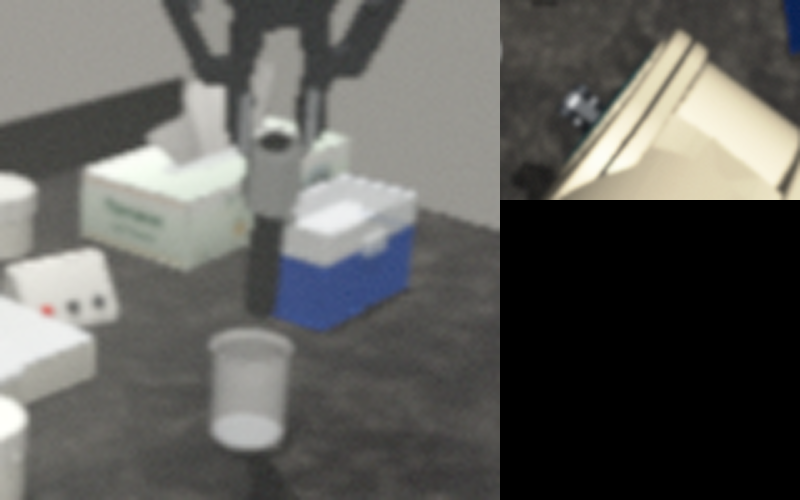

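The driver is held clear, with its head top at (365.6,132.5) and foot at (362.2,173.5) in the side image. The foot is about 2 px (2°) off the prediction, and the beaker is still standing. I'll set the driver vertical near the ring and measure its axis at two yaws.

```bash
cat >> h.py <<'E'
ht=M.T@(H-P)            # head top in tool frame
dt=M.T@d                # driver axis in tool frame (overridden below once measured)
def pose(phi,F,dt=None,a60=np.radians(60)): # tool pose for driver vertical, x at azimuth phi, foot centre at F
    D=globals()['dt'] if dt is None else dt
    y=np.array([0,1.,0]);y-=D*(D@y);y/=np.linalg.norm(y)
    x=R.from_rotvec(-D*a60).apply(y); Dt=np.c_[x,np.cross(D,x),D]
    W=R.from_euler('z',phi).as_matrix(); Rm=W@Dt.T
    return np.array(F)-Rm@(ht-130*D),Rm
def go(phi,F):
    P,Rm=pose(phi,F);to(0,P,Rm)
E
python3 - <<'E'
from h import *
print(ht,dt)
go(np.radians(-103),[520,140,195])
go(np.radians(9),[540.4,155.2,195])
E
```

```text
[  3.13  -0.   -33.67] [ 0.21  0.   -0.98]
9.275 [ 522.98 -147.07  189.22] [-3.11  0.17  2.48] [-0.38  0.54  0.78  1.99 -0.47  0.65  1.57] [ 0.61  0.42 -2.6 ]
0 [ 158.01  224.19 -138.91] [-0.06  0.32  1.66]
9.275 [ 522.98 -147.07  189.22] [-3.11  0.17  2.48] [-0.38  0.54  0.78  1.99 -0.47  0.65  1.57] [ 0.61  0.42 -2.6 ]
0 [ 155.4   243.62 -139.14] [-0.03  0.37 -0.3 ]
```

>>> play_rows(deltas=[5, 5, -35, 0, 0.02, 0.08, 0, 15, 20, -75, -0.01, 0.06, 0.25, 0, 32, 45, -110, -0.02, 0.1, 0.43, 0, 55, 78, -130, -0.03, 0.14, 0.62, 0, 80, 113, -139, -0.03, 0.18, 0.8, 0, 105, 148, -139, -0.04, 0.22, 0.98, 0, 130, 183, -139, -0.05, 0.26, 1.16, 0, 150, 212, -139, -0.05, 0.29, 1.34, 0, 158, 224, -139, -0.06, 0.31, 1.52, 0, 158, 224, -139, -0.06, 0.32, 1.66, 0])

```text
clock: 10.52
eef_pos: [522.0, 143.8, 289.9]
tool_rot: [-3.139, -0.21, 0.821]
force: [-0.5, -0.5, -1.2]
width: 27.7
gripper_force: 59.7
```

>>> play_rows(deltas=[0, 0, 0, 0, 0, 0, 0, 0, 0, 0, 0, 0, 0, 0])

```text
clock: 10.78
eef_pos: [522.7, 142.3, 291.0]
tool_rot: [-3.141, -0.211, 0.826]
force: [-0.1, -0.7, -0.6]
width: 27.8
gripper_force: 59.7
```

```bash
cat >> h.py <<'E'
def meas(tag):
    s=read_state();A=R.from_euler('xyz',s["tool_rot"]);S=camera_info("side");a=get_image("side")
    Ht=s["eef_pos"]+A.apply(ht);ax=A.apply(dt);print("axis",ax,"foot",Ht-130*ax,s["force"],s["qpos"])
    for k in(0,-40,-60,-80,-100,-120,-130):
        p=proj(S,Ht+k*ax);u,v=np.round(p).astype(int)
        row=a[v,u-25:u+26].astype(float).mean(1); print(k,p,u-25,row.astype(int) if k in(-60,-120) else '')
    u,v=proj(S,Ht-60*ax).astype(int)
    np.save(tag+".npy",a);cv2.imwrite(f"pics/{tag}.png",cv2.resize(a[v-50:v+50,u-50:u+50,::-1],(600,600),interpolation=cv2.INTER_CUBIC));print("crop org",u-50,v-50)
E
python3 - <<'E'
from h import *
meas("m1")
E
```

```text
axis [ 0. -0.  1.] foot [520.05 139.53 194.55] [-0.09 -0.68 -0.55] [-1.04  0.57  1.28  1.89 -0.83  1.1  -0.18]
0 [262.  107.4] 237 
-40 [263.34 129.93] 238 
-60 [263.99 140.76] 239 [152 153 150 150 151 151 152 151 151 152 148 146 145 140 136 124 119 111
 103  93  92  91  93  91  90  90  89  88  90  89  84  86  86  86  84  81
  82  82  80  78  76  75  76  73  72  73  71  73  72  72  70]
-80 [264.63 151.31] 240 
-100 [265.24 161.59] 240 
-120 [265.84 171.62] 241 [133 116 107 107 108 107 109 110 109 113 111 115 116 116 118 115 116 113
 107 104  99  98  98  95  94  91  90  90  99 131 167 187 191 190 189 191
 189 190 188 184 162 124 100  98 103 121 143 157 171 194 210]
-130 [266.14 176.54] 241 
crop org 213 90
```

View pics/m1.png

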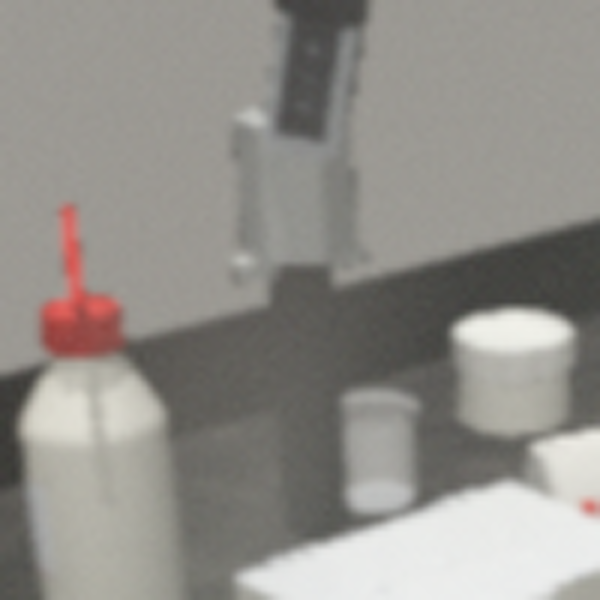

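The driver hangs near vertical, with its lugs at crop (240,265) and (355,255). The handle runs from about (301,290) to the foot at about (308,530). I'll fit its centreline numerically.

Run:
```python
from h import *
a=cv2.GaussianBlur(np.load("m1.npy"),(0,0),0.7).astype(float).mean(2)
for v in range(138,182,3):
    print(v,a[v-1:v+2,250:282].mean(0).astype(int))
```

```text
138 [150 148 146 147 148 149 143 128 107  93  90  89  89  89  88  88  88  91
  97 102 101  97  94  91  88  85  82  80  78  77  76  76]
141 [140 137 133 129 124 119 114 106  97  92  91  91  90  90  90  89  88  88
  87  86  86  86  85  84  82  81  80  79  78  77  76  75]
144 [96 94 94 93 93 92 93 92 92 92 92 92 91 91 91 90 90 88 87 87 87 86 85 84
 82 81 80 79 79 78 76 75]
147 [92 93 93 93 94 94 93 93 94 94 94 93 92 92 92 91 90 89 89 88 87 86 84 83
 82 81 80 79 79 78 76 75]
150 [94 94 95 94 95 95 96 95 95 95 94 94 94 94 93 92 91 90 89 88 88 86 85 84
 82 81 80 80 79 79 80 81]
153 [ 94  94  94  94  95  96  95  95  96  96  96  95  95  95  94  94  93  91
  90  89  92  94  96  97  99 100 101 101 101 100  98  96]
156 [ 94  94  94  94  95  96  97  97  97  98  97  97  97  96  95  95  93  91
  94 105 123 139 146 148 149 151 150 149 147 143 137 128]
159 [ 98  99 100 101 102 104 105 105 104 101  99  98  97  96  94  94  93  92
  94 104 122 138 146 148 149 151 150 150 150 148 140 129]
162 [111 111 112 111 110 110 110 109 108 105 101  99  97  96  96  94  93  92
  94 105 128 148 158 161 163 164 164 163 160 155 147 130]
165 [108 108 109 110 110 111 111 111 109 105 101  99  98  97  96  94  93  92
  93 103 125 146 158 163 165 166 166 164 161 157 149 133]
168 [107 108 108 109 110 111 112 113 112 108 102 100  98  97  97  95  93  91
  91  98 117 140 156 163 166 168 169 168 165 160 151 136]
171 [111 111 112 113 114 114 114 114 113 109 104 100  98  96  96  95  93  91
  91 101 125 154 173 182 186 187 188 187 185 181 171 151]
174 [109 110 112 113 113 114 114 114 112 109 105 100  98  96  95  94  92  90
  90  95 110 135 155 165 169 170 170 170 170 167 160 152]
177 [111 112 113 113 113 114 114 113 112 111 107 102  99  97  95  93  92  92
  94  99 107 119 130 141 152 165 177 189 202 211 217 222]
180 [111 112 113 113 114 114 114 114 116 118 120 125 130 136 144 153 160 170
 183 196 205 214 221 225 228 231 232 232 232 233 233 234]
```

The tilt in this plane agrees to within 0.5°, with a parallel offset of 0.6 px (about 1 mm). Next is the placing yaw above the ring.

```bash
python3 -c "
from h import *
go(np.radians(9),[540.4,155.2,195])"
```

```text
10.825 [522.83 142.32 291.05] [-3.14 -0.21  0.83] [-1.04  0.57  1.28  1.89 -0.83  1.1  -0.18] [-0.14 -0.1  -1.15]
0 [19.56  0.5   3.81] [ 0.41 -0.   -1.91]
```

>>> play_rows(deltas=[2, 0, 0, 0.04, 0, -0.18, 0, 4, 0, 1, 0.08, 0, -0.36, 0, 6, 0, 1, 0.12, 0, -0.54, 0, 8, 0, 2, 0.15, 0, -0.72, 0, 10, 0, 2, 0.19, 0, -0.9, 0, 12, 0, 2, 0.23, 0, -1.08, 0, 14, 0, 3, 0.27, 0, -1.26, 0, 16, 0.5, 3, 0.31, 0, -1.44, 0, 18, 0.5, 4, 0.35, 0, -1.62, 0, 19, 0.5, 4, 0.39, 0, -1.8, 0])

```text
clock: 12.08
eef_pos: [536.8, 155.9, 291.0]
tool_rot: [-3.14, -0.215, 2.672]
force: [0.5, -0.0, -1.5]
width: 27.3
gripper_force: 59.7
```

```bash
python3 -c "
from h import *
go(np.radians(9),[540.4,155.2,195])"
```

```text
12.075 [536.83 155.89 290.99] [-3.14 -0.21  2.67] [-0.64  0.59  0.69  1.51 -0.47  1.38  1.24] [ 0.52 -0.02 -1.48]
0 [ 0.52  0.59 -0.32] [ 0.02 -0.   -0.1 ]
```

>>> play_rows(deltas=[0.5, 0.5, 0, 0.02, 0, -0.1, 0, 0.5, 0.5, 0, 0.02, 0, -0.1, 0, 0.5, 0.5, 0, 0.02, 0, -0.1, 0])

```text
clock: 12.45
eef_pos: [536.1, 156.6, 291.2]
tool_rot: [-3.141, -0.215, 2.766]
force: [-0.1, -0.4, -0.6]
width: 27.4
gripper_force: 59.7
```

Run:
```python
from h import *
meas("m2")
a=cv2.GaussianBlur(np.load("m2.npy"),(0,0),0.7).astype(float).mean(2)
for v in range(134,178,3): print(v,a[v-1:v+2,240:275].mean(0).astype(int))
go(np.radians(9),[540.4,155.2,195])
```

```text
axis [ 0. -0.  1.] foot [539.33 155.25 194.8 ] [-0.06 -0.39 -0.61] [-0.64  0.59  0.67  1.5  -0.44  1.39  1.31]
0 [247.86 106.73] 223 
-40 [249.62 129.19] 225 
-60 [250.46 139.99] 225 [123 117 123 132 137 131 136 145 150 152 152 151 151 152 152 153 153 152
 152 153 147 130  98  86  89  88  89  89  90  87  88  94 107 119 119 110
 108 100  95  93  91  90  90  87  88  86  88  85  86  81  84]
-80 [251.29 150.52] 226 
-100 [252.09 160.78] 227 
-120 [252.88 170.79] 228 [176 171 165 167 169 171 169 166 164 160 155 150 143 129 118 111 107 106
 110 109 112 109 103  99  98  97 101 100  98 101 100 100 104 109 112 109
 112 111 108 107 110 127 155 174 186 190 192 192 194 195 192]
-130 [253.26 175.71] 228 
crop org 200 89
134 [152 152 150 147 145 141 129 112 103 101 101 101 104 111 121 128 132 135
 136 138 143 150 152 153 153 153 153 153 153 153 153 152 152 150 149]
137 [152 152 152 152 151 145 127 102  89  85  85  86  87  89  92  96 105 122
 136 143 146 149 149 148 146 142 139 135 131 126 121 115 109 105 100]
140 [152 152 152 152 151 144 127 103  90  88  88  88  88  88  88  90  96 107
 117 119 116
[... 1205 characters left out ...]
102  99  98  98  98  98  99 100 100
 101 103 107 112 114 114 113 112 111 112 118 131 145 155 161 164 166]
170 [141 129 117 110 107 107 108 109 109 106 101  98  98  98  98  99  99 100
 101 102 105 110 112 112 112 112 110 110 115 129 148 163 172 177 181]
173 [145 134 122 112 107 106 107 108 109 107 104 100  98  98  99  99  99 100
 100 101 104 108 111 111 110 109 107 107 111 125 147 167 178 183 185]
176 [147 138 126 114 108 107 107 108 109 109 107 104 102 101 100 100 101 101
 102 105 108 109 110 110 109 108 107 106 106 106 108 114 122 130 139]
12.5 [536.05 156.58 291.28] [-3.14 -0.21  2.77] [-0.64  0.59  0.67  1.5  -0.44  1.39  1.31] [-0.02 -0.58 -1.77]
0 [-0.55  0.28 -0.26] [ 0.   -0.   -0.01]
```

```bash
cat >> h.py <<'E'
dt=dt+np.array([0,.027,0]);dt/=np.linalg.norm(dt)
E
python3 - <<'E'
from h import *
S=camera_info("side");T=camera_info("top")
for P_ in([540.4,155.2,125],[540.4,156,125]):print(proj(S,P_),proj(T,P_))
meas("m3")
a=np.load("m3.npy")
cv2.imwrite("pics/ring.png",np.hstack([cv2.resize(a[165:235,215:295,::-1],(800,600)[:1]+(700,),interpolation=cv2.INTER_CUBIC)])[:600])
go(np.radians(9),[540.4,155.2,195])
E
```

```text
[255.48 208.13] [252.18 193.86]
[255.14 208.26] [251.82 193.86]
axis [0.01 0.02 1.  ] foot [537.99 152.02 194.89] [-0.02 -0.58 -1.77] [-0.64  0.59  0.67  1.5  -0.44  1.39  1.31]
0 [247.86 106.71] 223 
-40 [250.21 129.11] 225 
-60 [251.34 139.86] 226 [117 122 133 135 132 137 144 149 150 152 153 154 153 151 153 153 153 152
 152 147 130  98  88  84  88  91  90  88  87  90  97 107 120 121 109 105
 100  97  94  91  93  87  89  89  85  84  84  86  84  83  82]
-80 [252.45 150.35] 227 
-100 [253.52 160.56] 229 
-120 [254.57 170.52] 230 [166 167 171 171 167 167 164 161 156 151 142 132 118 109 108 106 109 111
 110 109 104  97  99  97  99  96 101  98 100 102 105 109 111 110 113 108
 108 107 110 126 153 174 184 190 192 194 194 194 193 189 182]
-130 [255.08 175.41] 230 
crop org 201 89
12.55 [535.97 156.67 291.3 ] [-3.14 -0.22  2.77] [-0.64  0.59  0.67  1.5  -0.44  1.39  1.31] [-0.44  0.37 -1.9 ]
0 [-0.65  1.13 -0.27] [-0.02 -0.   -0.01]
```

View pics/ring.png

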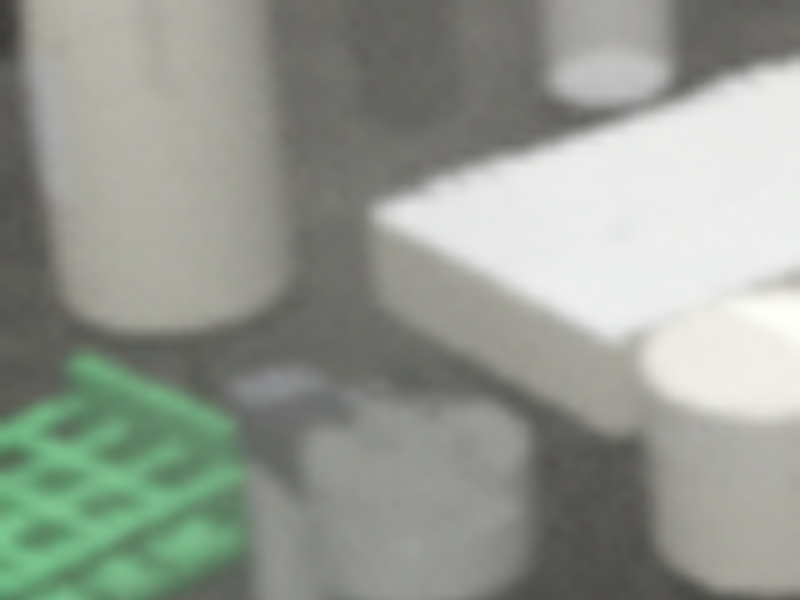

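The ring in the side image is centred at about 256 px, against 255.5 predicted, so the side camera bias is about +0.5 px. The handle's residual matches that bias. I'll go to 8 mm above the ring.

```bash
cat >> h.py <<'E'
ht=ht+np.array([1.,0,0])
E
python3 -c "
from h import *
go(np.radians(9),[540.4,155.2,133])"
```

```text
12.55 [535.97 156.67 291.3 ] [-3.14 -0.22  2.77] [-0.64  0.59  0.67  1.5  -0.44  1.39  1.31] [-0.44  0.37 -1.9 ]
0 [-14.88   1.16  60.29] [-0.02 -0.   -0.01]
```

>>> play_rows(deltas=[-2, 0.6, 8, -0.02, 0, -0.005, 0, -6, 1.1, 25, -0.025, 0, -0.01, 0, -10, 1.1, 42, -0.025, 0, -0.01, 0, -13, 1.1, 54, -0.025, 0, -0.01, 0, -15, 1.1, 60, -0.025, 0, -0.01, 0, -15, 1.1, 60, -0.025, 0, -0.01, 0, -15, 1.1, 60, -0.025, 0, -0.01, 0])

```text
clock: 13.42
eef_pos: [538.5, 157.5, 229.9]
tool_rot: [3.114, -0.214, 2.778]
force: [0.7, -0.1, -2.5]
width: 27.7
gripper_force: 59.7
```

Run:
```python
from h import *
go(np.radians(9),[540.4,155.2,133]);meas("m4")
a=np.load("m4.npy")
cv2.imwrite("pics/m4z.png",cv2.resize(a[165:225,225:285,::-1],(600,600),interpolation=cv2.INTER_CUBIC))
go(np.radians(9),[540.4,155.2,120])
```

```text
13.425 [538.47 157.54 229.87] [ 3.11 -0.21  2.78] [-0.61  0.64  0.63  1.6  -0.5   1.25  1.38] [ 0.72 -0.07 -2.46]
0 [ 0.2  -0.6   0.69] [ 0. -0. -0.]
axis [ 0. -0.  1.] foot [540.55 155.77 133.63] [ 0.72 -0.07 -2.46] [-0.61  0.64  0.63  1.6  -0.5   1.25  1.38]
0 [249.87 140.48] 225 
-40 [251.51 161.22] 227 
-60 [252.29 171.21] 227 [178 178 174 168 170 171 172 170 169 165 161 159 153 144 133 117 110 109
 109 108 105  99  99  97  98  96  99 100 100 101 103 111 114 114 115 115
 116 111 111 109 109 112 130 155 178 189 192 193 195 195 195]
-80 [253.06 180.96] 228 
-100 [253.81 190.47] 229 
-120 [254.54 199.75] 230 [ 96  97  97  99  92  99 100 104 104 106 107 105 104 103 107 106 107 105
 102 104 100  98 100  99 100  99  99  96  96  97 108 124 135 142 149 152
 153 155 158 158 158 160 163 163 163 164 165 167 179 206 228]
-130 [254.9  204.31] 230 
crop org 202 121
13.475 [538.46 157.55 229.93] [ 3.11 -0.21  2.78] [-0.61  0.64  0.63  1.6  -0.5   1.25  1.38] [ 0.99 -0.97 -1.49]
0 [-2.59 -0.96 13.44] [ 0. -0. -0.]
```

View pics/m4z.png

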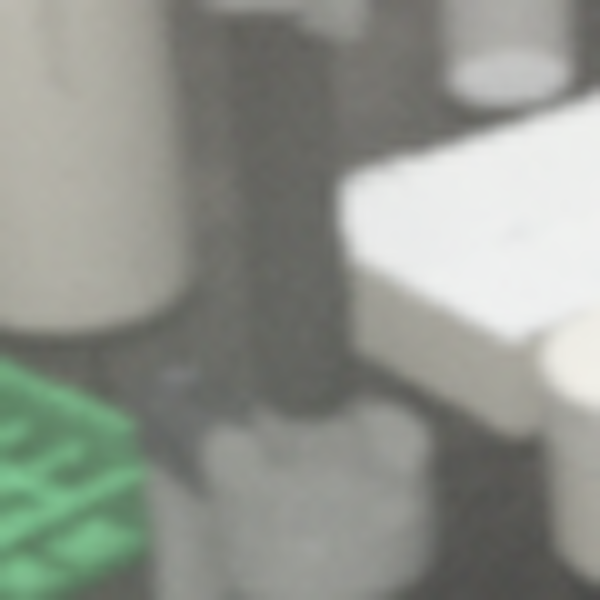

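The foot hangs over the ring, with the handle centre at about 255.4 px and the ring at about 256. I'm within tolerance, so I start a gentle descent while watching forces.

```bash
python3 -c "
from h import *
go(np.radians(9),[539.8,154.7,133]);go(np.radians(9),[539.8,154.7,118])"
```

```text
13.475 [538.46 157.55 229.93] [ 3.11 -0.21  2.78] [-0.61  0.64  0.63  1.6  -0.5   1.25  1.38] [ 0.99 -0.97 -1.49]
0 [ 0.55 -1.29  0.81] [ 0. -0. -0.]
13.475 [538.46 157.55 229.93] [ 3.11 -0.21  2.78] [-0.61  0.64  0.63  1.6  -0.5   1.25  1.38] [ 0.99 -0.97 -1.49]
0 [-2.64 -1.69 15.46] [ 0. -0. -0.]
```

>>> play_rows(deltas=[0.3, -0.8, 1.5, 0, 0, 0, 0, 0, -1.3, 3, 0, 0, 0, 0, -0.3, -1.4, 5, 0, 0, 0, 0, -0.8, -1.4, 7, 0, 0, 0, 0, -1.2, -1.5, 9, 0, 0, 0, 0, -1.6, -1.5, 11, 0, 0, 0, 0, -2, -1.6, 12.5, 0, 0, 0, 0, -2.4, -1.7, 14, 0, 0, 0, 0, -2.6, -1.7, 15.5, 0, 0, 0, 0])

```text
clock: 14.6
eef_pos: [536.9, 156.6, 213.6]
tool_rot: [3.114, -0.215, 2.778]
force: [-0.0, 0.3, -2.1]
width: 28.0
gripper_force: 59.7
```

```bash
python3 -c "
from h import *
go(np.radians(9),[539.8,154.7,118]);go(np.radians(9),[539.8,154.7,100]);print(read_state()['torque'])"
```

```text
14.6 [536.92 156.57 213.61] [ 3.11 -0.22  2.78] [-0.6   0.66  0.62  1.62 -0.51  1.22  1.4 ] [-0.01  0.32 -2.07]
0 [-0.24  0.22 -0.67] [ 0.   -0.01 -0.  ]
14.6 [536.92 156.57 213.61] [ 3.11 -0.22  2.78] [-0.6   0.66  0.62  1.62 -0.51  1.22  1.4 ] [-0.01  0.32 -2.07]
0 [-4.08 -0.26 16.91] [ 0.   -0.01 -0.  ]
[-0.14 -0.28 -0.02]
```

The foot is in the bore by 7.5 mm with no contact force. I continue down.

>>> play_rows(deltas=[-0.4, 0, 2, 0, 0, 0, 0, -0.9, -0.1, 4, 0, 0, 0, 0, -1.3, -0.1, 6, 0, 0, 0, 0, -1.7, -0.2, 8, 0, 0, 0, 0, -2.2, -0.2, 10, 0, 0, 0, 0, -2.6, -0.3, 12, 0, 0, 0, 0, -3.1, -0.3, 14, 0, 0, 0, 0, -3.5, -0.4, 16, 0, 0, 0, 0, -3.9, -0.4, 18, 0, 0, 0, 0, -4.4, -0.5, 20, 0, 0, 0, 0])

```text
clock: 15.85
eef_pos: [536.9, 156.7, 193.1]
tool_rot: [3.114, -0.215, 2.778]
force: [0.5, 0.7, -1.1]
width: 27.3
gripper_force: 59.7
```

```bash
python3 -c "
from h import *
go(np.radians(9),[539.8,154.7,96]);print(read_state()['torque'])"
```

```text
15.85 [536.92 156.68 193.09] [ 3.11 -0.22  2.78] [-0.6   0.68  0.61  1.64 -0.53  1.18  1.41] [ 0.45  0.67 -1.08]
0 [-0.59  0.07  0.77] [ 0.   -0.01 -0.  ]
[-0.15 -0.19 -0.01]
```

>>> play_rows(deltas=[-0.5, -0.1, 2.5, 0, 0, 0, 0, -1.1, -0.1, 5, 0, 0, 0, 0, -1.6, -0.2, 7.5, 0, 0, 0, 0, -2.2, -0.2, 10, 0, 0, 0, 0, -2.7, -0.3, 12.5, 0, 0, 0, 0, -3.3, -0.4, 15, 0, 0, 0, 0, -3.8, -0.5, 17.5, 0, 0, 0, 0, -4.4, -0.5, 20, 0, 0, 0, 0, -4.9, -0.6, 22.5, 0, 0, 0, 0, -5.5, -0.6, 25, 0, 0, 0, 0])

```text
clock: 17.1
eef_pos: [537.0, 156.7, 167.4]
tool_rot: [3.114, -0.215, 2.778]
force: [-0.3, 0.3, -2.4]
width: 27.7
gripper_force: 59.7
```

```bash
python3 -c "
from h import *
go(np.radians(9),[539.8,154.7,71]);print(read_state()['torque'])"
```

```text
17.1 [536.98 156.72 167.44] [ 3.11 -0.22  2.78] [-0.59  0.71  0.6   1.67 -0.55  1.13  1.43] [-0.32  0.35 -2.43]
0 [-0.41  0.03  0.14] [ 0.   -0.01 -0.  ]
[-0.17 -0.26 -0.02]
```

>>> play_rows(deltas=[-0.5, 0, 2.5, 0, 0, 0, 0, -1.1, -0.1, 5, 0, 0, 0, 0, -1.6, -0.2, 7.5, 0, 0, 0, 0, -2.2, -0.2, 10, 0, 0, 0, 0, -2.7, -0.3, 12.5, 0, 0, 0, 0, -3.3, -0.4, 15, 0, 0, 0, 0, -3.8, -0.5, 17.5, 0, 0, 0, 0, -4.4, -0.5, 20, 0, 0, 0, 0, -4.7, -0.6, 21.5, 0, 0, 0, 0, -4.9, -0.6, 22.5, 0, 0, 0, 0])

```text
clock: 18.35
eef_pos: [537.0, 156.7, 144.5]
tool_rot: [3.114, -0.215, 2.778]
force: [-0.6, -1.0, -1.3]
width: 27.5
gripper_force: 59.7
```

```bash
python3 -c "
from h import *
go(np.radians(9),[539.8,154.7,42]);print(read_state()['torque'])"
```

```text
18.35 [536.95 156.73 144.47] [ 3.11 -0.22  2.78] [-0.58  0.74  0.58  1.69 -0.57  1.08  1.46] [-0.63 -0.95 -1.31]
0 [-1.73 -0.13  6.02] [ 0.   -0.01 -0.  ]
[-0.19 -0.27  0.  ]
```

>>> play_rows(deltas=[-0.2, 0, 1, 0, 0, 0, 0, -0.4, 0, 2, 0, 0, 0, 0, -0.7, -0.1, 3, 0, 0, 0, 0, -0.9, -0.1, 4, 0, 0, 0, 0, -0.9, -0.1, 4, 0, 0, 0, 0])

```text
clock: 18.98
eef_pos: [536.9, 156.7, 140.4]
tool_rot: [3.114, -0.215, 2.778]
force: [-0.2, 0.5, -1.0]
width: 27.5
gripper_force: 59.7
```

>>> play_rows(deltas=[-0.2, 0, 1, 0, 0, 0, 0, -0.4, 0, 2, 0, 0, 0, 0, -0.4, 0, 2, 0, 0, 0, 0])

```text
clock: 19.35
eef_pos: [536.9, 156.8, 138.3]
tool_rot: [3.114, -0.215, 2.778]
force: [-0.4, 0.1, -2.1]
width: 27.8
gripper_force: 59.7
```

>>> play_rows(deltas=[-0.1, 0, 0.5, 0, 0, 0, 0, -0.2, 0, 1, 0, 0, 0, 0, -0.3, 0, 1.5, 0, 0, 0, 0, -0.3, 0, 1.5, 0, 0, 0, 0])

```text
clock: 19.85
eef_pos: [536.9, 156.8, 136.9]
tool_rot: [3.114, -0.215, 2.778]
force: [0.3, -1.1, -1.3]
width: 27.5
gripper_force: 59.7
```

>>> play_rows(deltas=[-0.1, 0, 0.5, 0, 0, 0, 0, -0.2, 0, 1, 0, 0, 0, 0, -0.2, 0, 1, 0, 0, 0, 0])

```text
clock: 20.23
eef_pos: [536.9, 156.9, 135.9]
tool_rot: [3.114, -0.215, 2.778]
force: [-0.5, -0.0, -1.2]
width: 27.9
gripper_force: 59.7
```

>>> play_rows(deltas=[-0.1, 0, 0.5, 0, 0, 0, 0, -0.2, 0, 1, 0, 0, 0, 0, -0.2, 0, 1, 0, 0, 0, 0])

```text
clock: 20.6
eef_pos: [536.9, 156.9, 134.8]
tool_rot: [3.114, -0.215, 2.778]
force: [0.0, 0.5, -1.7]
width: 27.9
gripper_force: 59.7
```

>>> play_rows(deltas=[-0.1, 0, 0.5, 0, 0, 0, 0, -0.2, 0, 1, 0, 0, 0, 0, -0.2, 0, 1, 0, 0, 0, 0])

```text
clock: 20.98
eef_pos: [536.9, 156.9, 133.8]
tool_rot: [3.114, -0.215, 2.778]
force: [0.5, 0.1, -1.6]
width: 27.2
gripper_force: 59.7
```

Run:
```python
from h import *
go(np.radians(9),[539.8,154.7,35]);meas("m5")
```

```text
20.975 [536.9  156.95 133.79] [ 3.11 -0.22  2.78] [-0.58  0.75  0.58  1.69 -0.58  1.07  1.46] [ 0.55  0.1  -1.56]
0 [-1.07 -0.21  2.39] [ 0.   -0.01 -0.  ]
axis [ 0.01 -0.    1.  ] foot [538.86 155.16  37.56] [ 0.55  0.1  -1.56] [-0.58  0.75  0.58  1.69 -0.58  1.07  1.46]
0 [254.33 188.7 ] 229 
-40 [255.78 207.14] 231 
-60 [256.48 216.05] 231 [131 118 116 117 116 108 106 109 114 127 135 142 141 140 136 137 136 139
 143 144 145 147 151 152 149 151 150 150 150 148 148 150 145 143 143 135
 121 105  92  88  88  86  85  84  88  88  87  86  96 121 141]
-80 [257.17 224.74] 232 
-100 [257.84 233.24] 233 
-120 [258.49 241.55] 233 [ 94  96  97 103 108 119 126 122 112 120 136 144 147 140 133 119 101 108
 145 173 173 150 100  69  63  64  61  60  57  62  67  80  83  78  73  62
  62  55  56  54  55  54  61  62  66  75  77  79  77  79  79]
-130 [258.81 245.64] 234 
crop org 206 166
```

The force is still light at about 4.5 mm past the nominal lug-on-rim height, so the lugs are probably entering the slots. I'll continue slowly until the head seats.

>>> play_rows(deltas=[-0.1, 0, 0.5, 0, 0, 0, 0, -0.2, 0, 1, 0, 0, 0, 0, -0.2, 0, 1, 0, 0, 0, 0])

```text
clock: 21.4
eef_pos: [536.9, 157.0, 132.8]
tool_rot: [3.114, -0.215, 2.778]
force: [-0.5, 0.1, -1.3]
width: 28.0
gripper_force: 59.7
```

>>> play_rows(deltas=[-0.1, 0, 0.5, 0, 0, 0, 0, -0.2, 0, 1, 0, 0, 0, 0, -0.2, 0, 1, 0, 0, 0, 0])

```text
clock: 21.78
eef_pos: [537.0, 157.0, 132.0]
tool_rot: [3.114, -0.215, 2.778]
force: [0.2, -0.4, 1.3]
width: 27.6
gripper_force: 59.9
```

>>> play_rows(deltas=[-0.1, 0, 0.3, 0, 0, 0, 0, -0.1, 0, 0.6, 0, 0, 0, 0, -0.1, 0, 0.6, 0, 0, 0, 0])

```text
clock: 22.15
eef_pos: [537.1, 156.9, 132.0]
tool_rot: [3.114, -0.215, 2.778]
force: [-1.3, -1.2, 5.5]
width: 27.6
gripper_force: 60.5
```

Run:
```python
from h import *
s=read_state();print(s["eef_pos"],s["force"],s["torque"])
meas("m6")
a=cv2.GaussianBlur(np.load("m6.npy"),(0,0),0.6).astype(float).mean(2)
for u in(249,252,255,258,261): print(u,a[184:225,u-1:u+2].mean(1).astype(int))
```

```text
[537.05 156.94 131.95] [-1.35 -1.2   5.52] [-0.1   0.3   0.05]
axis [ 0. -0.  1.] foot [539.06 155.2   35.72] [-1.35 -1.2   5.52] [-0.58  0.75  0.58  1.7  -0.58  1.06  1.47]
0 [254.37 189.53] 229 
-40 [255.8  207.94] 231 
-60 [256.5  216.82] 231 [116 120 129 139 133 121 118 113 115 124 136 141 142 139 136 133 136 141
 144 145 145 148 149 150 148 150 149 148 149 150 150 149 148 146 140 127
 119 102  90  86  85  83  83  87  85  83  84  87  94 116 139]
-80 [257.17 225.5 ] 232 
-100 [257.83 233.98] 233 
-120 [258.48 242.27] 233 [ 94  96  99 102 107 119 128 122 114 117 137 145 143 139 131 120 105 110
 146 173 173 149  97  68  66  63  61  59  60  56  68  82  89  81  73  66
  62  62  55  53  53  56  59  60  66  74  78  79  78  79  77]
-130 [258.8  246.35] 234 
crop org 206 166
249 [113 115 115 115 120 127 131 134 138 143 143 143 142 142 141 140 139 138
 138 137 137 136 134 134 135 137 141 144 146 147 145 142 142 143 143 142
 141 141 139 136 127]
252 [127 149 161 152 133 114 104 107 127 148 154 154 155 155 154 154 154 154
 154 154 153 154 154 153 152 152 152 151 151 150 148 147 147 147 148 148
 148 149 149 147 141]
255 [166 205 219 203 157 114 101 105 125 148 156 156 156 155 156 155 155 156
 155 155 155 155 154 154 154 154 153 153 152 151 150 150 150 150 152 154
 154 153 152 150 146]
258 [192 211 216 203 164 124 113 123 139 149 150 148 148 147 147 147 147 148
 148 148 148 148 149 150 149 149 149 150 150 152 151 149 149 149 151 153
 152 150 150 148 142]
261 [126 130 132 130 128 130 135 142 145 143 142 141 141 140 141 140 140 140
 140 139 139 139 139 139 139 139 140 142 146 149 149 148 148 149 149 148
 147 146 146 142 129]
```

The TCP stops firmly at 132.0 mm at about 7 N of contact. The foot is at about 35.7 mm (35.0 if home), and the image shows no handle band between head and ring, so the head is home. I'll ease off and open.

>>> play_rows(deltas=[0.1, 0, -0.4, 0, 0, 0, 0, 0.1, 0, -0.4, 0, 0, 0, 0.3, 0.1, 0, -0.4, 0, 0, 0, 0.36, 0.1, 0, -0.4, 0, 0, 0, 0.42, 0.1, 0, -0.4, 0, 0, 0, 0.5, 0.1, 0, -0.4, 0, 0, 0, 0.6, 0.1, 0, -0.4, 0, 0, 0, 0.7, 0.1, 0, -0.4, 0, 0, 0, 0.8])

```text
clock: 23.2
eef_pos: [536.9, 157.0, 131.6]
tool_rot: [3.114, -0.215, 2.778]
force: [-0.1, 0.6, -0.3]
width: 68.3
gripper_force: 0.0
```

Run:
```python
from h import *
s=read_state();print(s["eef_pos"],s["force"],s["torque"],s["width"])
a0=np.load("m6.npy").astype(int);a=get_image("side").astype(int);np.save("m7.npy",a)
g=cv2.GaussianBlur(a.astype(np.uint8),(0,0),0.6).astype(float).mean(2)
for u in(249,252,255,258,261): print(u,g[184:225,u-1:u+2].mean(1).astype(int))
```

```text
[536.93 157.04 131.62] [-0.1   0.58 -0.34] [-0.14 -0.2  -0.03] 68.3484515159776
249 [113 115 115 113 118 128 135 140 145 147 146 144 144 143 142 142 142 140
 140 139 137 136 135 137 139 140 143 145 146 147 145 143 143 144 144 143
 142 142 140 136 128]
252 [129 149 161 151 133 114 105 111 130 149 156 155 155 155 155 155 155 154
 155 154 154 154 154 153 153 153 152 152 151 150 149 148 148 148 148 149
 149 149 148 147 142]
255 [167 205 217 198 152 113 101 106 125 148 156 157 156 156 156 156 156 156
 156 155 155 155 154 155 154 154 154 154 153 152 151 151 151 150 152 154
 154 153 152 150 146]
258 [207 224 228 213 170 125 113 124 140 150 151 149 147 147 148 148 149 148
 149 149 148 149 149 149 149 149 149 150 150 152 151 150 150 150 151 152
 151 152 150 148 142]
261 [227 232 231 223 202 178 162 154 149 145 143 142 142 141 141 141 140 141
 140 140 139 140 139 139 140 140 140 143 147 149 149 149 150 150 150 149
 148 147 146 143 130]
```

Released; the driver has not moved. I retract straight back.

>>> play_rows(deltas=[0, 0, -3, 0, 0, 0, 0.8, 0, 0, -8, 0, 0, 0, 0.8, 0, 0, -16, 0, 0, 0, 0.8, 0, 0, -28, 0, 0, 0, 0.8, 0, 0, -42, 0, 0, 0, 0.8, 0, 0, -60, 0, 0, 0, 0.8, 0, 0, -80, 0, 0, 0, 0.8, 0, 0, -95, 0, 0, 0, 0.8, 0, 0, -100, 0, 0, 0, 0.8, 0, 0, -100, 0, 0, 0, 0.8])

```text
clock: 24.5
eef_pos: [555.9, 146.9, 229.3]
tool_rot: [3.114, -0.215, 2.778]
force: [-0.4, 1.1, -0.1]
width: 68.2
gripper_force: 0.0
```

Run:
```python
from h import *
S=camera_info("side");T=camera_info("top");W=camera_info("wrist")
a=get_image("side");w=get_image("wrist")
# bright hex top in wrist: contour centre -> compare with rim+40=165 (home) vs 172 (on lugs)
p=proj(W,[540,155,165]);u,v=p.astype(int);g=cv2.cvtColor(w,cv2.COLOR_RGB2GRAY)
k=g[v-45:v+45,u-45:u+45];m=(k>200).astype(np.uint8)
for c in cv2.findContours(m,0,2)[0]:
    if cv2.contourArea(c)>100:
        h=cv2.convexHull(c);x=cv2.minAreaRect(h);ctr=(u-45+x[0][0],v-45+x[0][1]);print("area",cv2.contourArea(h),x,ctr,plane(W,*ctr,165),plane(W,*ctr,172))
        q=cv2.approxPolyDP(h,4,True)[:,0]+[u-45,v-45];V=np.array([plane(W,*t,165) for t in q]);print(V)
print(p,proj(W,[540,155,172]))
# side: head top centre
for z in(165,172):print(z,proj(S,[540,155,z]),proj(S,[540,155,z-40]))
gs=cv2.cvtColor(a,cv2.COLOR_RGB2GRAY)
for uu in(250,254,258):print(gs[175:215,uu])
s=read_state();print(s["force"],s["width"],s["clock"])
```

```text
area 3619.5 ((50.930763244628906, 48.24615478515625), (92.00338745117188, 54.640716552734375), 74.74488067626953) (np.float64(321.9307632446289), np.float64(199.24615478515625)) [543.22 158.06 165.  ] [542.51 158.   172.  ]
[[507.6  173.58 165.  ]
 [511.35 183.32 165.  ]
 [583.2  174.53 165.  ]
 [579.79 159.03 165.  ]
 [535.55 136.72 165.  ]
 [521.53 143.13 165.  ]]
[317.   196.93] [317.23 197.67]
165 [254.27 189.82] [255.68 208.16]
172 [254.01 186.52] [255.44 205.02]
[113 113 115 114 115 112 118 116 118 117 120 118 118 128 134 132 137 146
 156 156 155 156 155 155 153 153 153 155 150 151 150 148 147 146 146 146
 148 150 154 155]
[115 115 118 112 117 118 115 117 122 153 200 218 197 147 109 104 106 128
 155 161 160 159 160 159 158 157 159 159 158 157 157 157 157 157 157 156
 157 154 154 153]
[116 117 117 115 116 114 117 146 191 213 229 231 221 172 117 110 124 145
 154 153 149 149 149 149 149 150 150 151 153 151 152 152 151 152 152 153
 153 151 155 153]
[ 0.12  0.19 -0.04] 68.39143305628261 24.6
```

The side image shows the hex hole centre at about 190 px (189.8 expected when home, 186.5 if resting on the lugs). There is no dark handle gap between head and ring, and the robot touches nothing.

```bash
python3 -c "
from cell import *
print(finish_job())"
```

```text
the job is handed in; nothing more can be done
None
```

The driver is in the holder ring with its head seated on the rim (by contact height and side image), it has been let go, the beaker was standing at the last look after the lift, and the job is handed in at about 25 s; the lugs went in on the measured slot angle with no turning, and I viewed 12 pictures, 2 over the limit of 10.

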